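Set up the magnifier lamp over the pinned sheet

ROBOT

A 6-joint arm with a two-finger parallel gripper is mounted at the origin on the work surface. World frame = base frame: x ahead of the robot, y to its left, z up, the work surface at z = 0. Lengths are in m, angles in rad, forces in N, time in s.
With the tool pointing down it reaches from about 0.25 to 0.775 m from the base axis. Payload 4 kg.
Tool frame: the origin (TCP) lies at the very end of the fingers, on their centre line; the grasp point (between the pads) lies 19 mm behind it (manip.grip_point_offset is the distance from the TCP to the grasp point, in m); z points along the fingers, y is the line along which they close (so a half turn about z gives the same grasp; the last joint's range is limited). The gripper opens to 85 mm and grips with 20 to 120 N. Pads are 22 mm wide; open, the fingers measure 114 mm over their backs; the gripper's body (76 mm by 85 mm) begins 54 mm behind the grasp point. The pads swing forward as they close: fully open they stand 13 mm farther back than shut.
Start: joints at [1.149, 0.087, 1.371, -0, 1.684, -0.103], TCP at [0.172, 0.522, 0.231] pointing down, gripper open.
Joint ranges: [-3.1, 3.1], [-0.76, 2.03], [0.27, 2.55], [-1.08, 4.22], [0.17, 2.65], [-2.57, 2.57]. Speed limits (rad/s): [2.79, 2.79, 3.14, 3.14, 3.14, 3.14].

INTERFACE

Orientations are given as a rotation vector (axis times angle).
In Python, from station import manip, vision, job, models gives the robot as it stands.
- The arm moves only by the shell command python3 -m inch 'ROWS'. ROWS is JSON, a list of rows, each an object with "slide": the shift along the world's x, y, z each as a share of 200 mm, from -1 to 1, a list of three; "turn": the turn, a rotation vector about the world's x, y, z each as a share of 45 degrees, from -1 to 1, a list of three; "grip": the gripper's target within -1 to 1 (shut at 1, half-way at 0, fully open at -1). In form: [{"slide": [dx, dy, dz], "turn": [rx, ry, rz], "grip": grip}, ...]. A call has 1 to 20 rows; each row is the pose to reach, as a shift and turn from the pose commanded when the call began; what a row does not reach only later rows make up. A row lasts 1/10 s, in which the tool goes at most 50 mm and 8.59 degrees, less where a joint would pass 70% of its speed; a pose out of reach is approached as far as the arm can. A call with a number of a shift or a turn outside -1 to 1 is refused whole. A call with a gripper value outside its range is refused whole. The fingers move at their own pace and stop on an object; the grip force is fixed at half the most. Time passes only in rows, so rows that repeat a pose let the fingers close. It gives the time, the measured TCP pose, the force, the opening and the grip force at its end, in the units of the state.
- manip.state(): the state, without advancing time (a new reading comes with each control period).
- vision.capture(name): name is "scene" or "top"; returns the picture (384x512x3 uint8, red, green, blue); there is no depth.
- vision.camera_params(name): a dict with "intrinsics" (3x3 intrinsics, pixels), "rvec" (rotation vector, rad) and "tvec" (3), from world to camera coordinates, as OpenCV has them. Camera axes: x right, y down, z forward; pixel columns grow to the right and rows downward; lengths in m; the calibration is good to about 2 mm. A picture is of the moment at which its call begins. camera_params takes no time and is no camera call.
- job.finish_job(): hands the job in; it is judged then, once.
Trained networks look in the newest picture that a camera, given by its name, has taken for a name from the list of things; names that differ only in an ending like _2 or _b are one class to them, and where a whole thing is asked for, a point or a joint stands for the part that bears it (a point fixed in the world has none). Each returns a list of dicts, best first, with "score" (0 to 1); they miss things now and then, are a little off and sometimes report something else, mostly with a low value. They report only what shows in the picture. A call takes as long as a camera call. They do not tell look-alikes from the thing itself.
- models.find_in(camera, name): "location" ([x, y, z] in m, in world coordinates, good to about 4 mm: the middle of the surface that is visible of it).
- models.outline_of(camera, name): "mask" (384x512 bool, what is visible of it).
- models.pinpoint(camera, name): "location" ([x, y, z] in m, in world coordinates, good to about 4 mm: a listed point, or the origin of a listed thing).
The state is a dict: "time": time; "q": joint angles; "qvel": joint speeds; "joint_torque": joint torques, N m; "tcp_pos": TCP position; "tcp_rot": TCP orientation; "ft_force": force on the tool from outside, world axes, zero at the start; "wrist_torque": the same for the moment, N m; "gripper_width": opening from 0.0 (shut) to 1.0 (fully open); "grasp_force": force on a finger pad.
Only numpy, scipy, OpenCV 4.12 (cv2) and the standard library are available. Lean on these libraries where they do the work, as an engineer would, in place of code of your own. Each camera call takes 0.05 s, during which the arm holds its last target. There are 200 camera calls.

TASK

Get the sheet on the sloped writing board ready for checking: stand the magnifier lamp on the bench beside the board with its lens centred over the written sheet (the wide one), let go of it, then switch it on by pressing the button on its foot fully down and releasing it. The lamp is top-heavy and easily overturned: hold it by its stem with the fingers off its head and lens, keep it upright, do not knock it against the board, and set it down gently. Leave the things standing around where they are.

Things in the scene. Friction and masses are not known exactly. Their poses are not given: they have to be found in the camera images.
- lamp_stem (a point): Half-way point on the axis of the stem of the loose bench magnifier lamp, 170 mm above the underside of its foot; z along the stem (up), x horizontal from the stem towards the lens. Bare steel stem 16 mm in diameter, from 10 to 307 mm above the underside. Best gripped high, 170 to 200 mm up (near the centre of mass), and firmly (about 60 N), as the head overhangs; carry it slowly.
- lamp: The whole lamp; origin at the centre of the underside of its foot, axes as lamp_stem. Round grey foot 104 mm across, 10 mm thick, centred on the stem; 337 mm high. Mass 0.66 to 0.82 kg, centre of mass 195 to 220 mm up and 25 to 31 mm from the stem towards the lens: free-standing it falls over when tilted some 5.5 to 7.5 degrees that way.
- lamp_head: The lamp's head, rigid on the stem (origin and axes as lamp): grey housing 64 x 34 x 30 mm from 46 mm behind to 18 mm in front of the stem, 307 to 337 mm high, two black knobs at its sides (46 mm over both), a 12 mm arm forwards at 322 mm height, and the ring with the lens. Not to be held.
- lens_center (a point): Centre of the lamp's round glass lens (ring 106 mm across, 12 mm thick), 150 mm in front of the stem (+x of the lamp) and 322 mm above the underside of the foot.
- switch_top (a point): Centre of the top of the lamp's round black push button, 24 mm across, on top of the foot 35 mm behind the stem (-x of the lamp, away from the lens), top 21 mm above the bench; the stem and the head above leave no room for an upright tool.
- lamp_switch (a joint): Travel of the push button, m: 0 up, 0.004 fully pressed straight down (3 N); it springs back up.
- board: Fixed sloped writing board, light wood, 280 mm wide (y), sloping 20 degrees up away from the robot (its +x). Origin on the bench under its middle; in plan it covers x -124 to +115 mm (low wooden lip along the low edge) and y -140 to +140 mm; the low edge reaches up to 35 mm and the high edge up to 110 mm above the bench.
- sheet_center (a point): Centre of the top of the written sheet to be checked, fixed on the board with four steel pins: 94 mm wide (y of the board), 150 mm along the slope, with dark rows across. It lies in the left or the right half of the board, its centre 60 to 70 mm from the nearer side edge; about 67 mm above the bench.
- offcut: The narrow blank strip, 34 x 150 mm, fixed with four pins in the other half of the board; not to be checked. Origin on the board's underside below its middle.
- inkwell_mid (a point): Bystander: loose black round inkwell 62 mm across and 54 mm high with a white quill standing in it that leans towards its +x: the tip lies 58 mm from the axis, 235 mm above the bench. Point on the axis 27 mm above the bench, x towards the quill's lean.
- squeeze_mid (a point): Bystander: loose white squeeze bottle with a pointed nozzle, 54 mm across up to 120 mm, then narrowing to a neck 26 mm across and a nozzle, 190 mm high. Point on its axis half-way up (95 mm).
- dropper_mid (a point): Bystander: loose small amber dropper bottle with black rubber bulb, 39 mm across, 122 mm high. Point on its axis half-way up (60 mm above the bench).
- basket_mid (a point): Bystander: loose blue basket 160 (x) x 100 (y) x 65 mm high with oddments in it, the highest about 95 mm. Point in its middle 32 mm above the bench.
Mind the look-alikes: they are no part of the job. Leave any blue or green look-alike of the part that bears dropper_mid alone.

How it is judged:
By the outcome, as a careful person would: the job done as asked, in the order asked, and still so for the second after the job is handed in, with the robot touching nothing.
It also fails if it takes over 72 s, if anything falls off the work surface, if the arm or the gripper's body presses on something with over 40 N, if the wrist force passes 120 N, or if a joint passes its speed limit or range.

## Working session

There is one attempt and no reset: what is moved stays moved. The work goes in short steps, Python scripts to look and compute and a shell command to move; the robot and the scene stay as the last step left them, time stands still between calls to the robot, and variables do not carry over. Pictures are saved under pics/ and viewed, at most 10 in all, crops included, and the job is handed in when it is done.

```bash
ls; mkdir -p pics; python3 - <<'E'
from station import manip, vision, job, models
import cv2,numpy as np
for c in("scene","top"):
    im=vision.capture(c); cv2.imwrite(f"pics/{c}0.png",im[:,:,::-1])
    p=vision.camera_params(c); R=cv2.Rodrigues(np.array(p["rvec"]))[0]; print(c,-R.T@np.array(p["tvec"]),R[2].round(2),p["intrinsics"][0][0])
    for n in["lamp_stem","lamp","lens_center","switch_top","board","sheet_center","offcut","inkwell_mid","squeeze_mid","dropper_mid","basket_mid"]:
        print(n,[(np.round(d["location"],3).tolist(),round(d["score"],2)) for d in models.pinpoint(c,n)][:3])
s=manip.state();print(s["time"],s["tcp_pos"],s["tcp_rot"],manip.grip_point_offset)
E
```

```text
pics
scene [ 1.47911335 -0.0714743   0.76977941] [-0.84  0.07 -0.54] 375.570885670799
lamp_stem [([0.514, -0.344, 0.171], 0.93)]
lamp [([0.511, -0.339, -0.006], 0.94), ([0.639, -0.074, 0.067], 0.45)]
lens_center [([0.635, -0.256, 0.324], 0.69)]
switch_top [([0.479, -0.356, 0.022], 0.54)]
board [([0.64, 0.009, -0.004], 0.91)]
sheet_center [([0.634, -0.074, 0.068], 0.62)]
offcut [([0.643, 0.081, 0.048], 0.64), ([0.479, -0.356, 0.02], 0.58)]
inkwell_mid [([0.445, 0.004, 0.027], 0.85)]
squeeze_mid [([0.464, 0.306, 0.097], 0.88)]
dropper_mid [([0.764, 0.356, 0.061], 0.86), ([0.675, 0.36, 0.06], 0.82), ([0.697, 0.44, 0.057], 0.69)]
basket_mid [([0.713, -0.416, 0.029], 0.83)]
top [ 4.52126846e-01 -2.89685250e-04  1.15012444e+00] [ 0.12 -0.01 -0.99] 358.00864534245653
lamp_stem [([0.513, -0.341, 0.167], 0.66)]
lamp [([0.507, -0.333, -0.004], 0.73)]
lens_center [([0.641, -0.263, 0.32], 0.85)]
switch_top [([0.639, 0.01, -0.002], 0.75), ([0.479, -0.354, 0.022], 0.39)]
board [([0.641, 0.013, -0.001], 0.88), ([0.47, 0.301, 0.091], 0.47)]
sheet_center [([0.635, -0.069, 0.066], 0.67), ([0.641, 0.012, -0.001], 0.29)]
offcut [([0.638, 0.08, 0.049], 0.91)]
inkwell_mid [([0.445, -0.001, 0.027], 0.57)]
squeeze_mid [([0.471, 0.304, 0.093], 0.65)]
dropper_mid [([0.676, 0.359, 0.059], 0.64), ([0.691, 0.439, 0.059], 0.63), ([0.762, 0.359, 0.061], 0.51)]
basket_mid [([0.711, -0.413, 0.032], 0.83)]
1.2 [0.17238928 0.5222998  0.23135023] [4.98623076e-01 3.10176706e+00 1.77835855e-04] 0.0187
```

View pics/scene0.png

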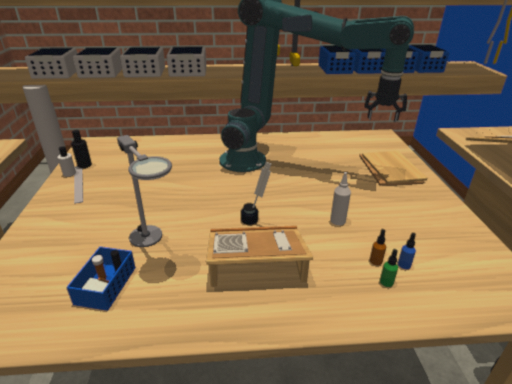

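View pics/top0.png

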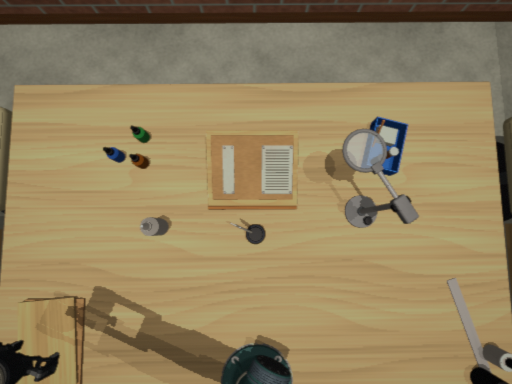

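```bash
python3 -c "
from station import manip,models
print([a for a in dir(manip) if a[0]!='_'])"
python3 -m inch '[{"slide":[0.25,-0.25,0.5],"turn":[0,0,-0.15],"grip":-1},{"slide":[0.5,-0.5,1],"turn":[0,0,-0.3],"grip":-1},{"slide":[0.6,-0.75,1],"turn":[0,0,-0.4],"grip":-1},{"slide":[0.7,-1,1],"turn":[0,0,-0.6],"grip":-1},{"slide":[0.7,-1,1],"turn":[0,0,-0.66],"grip":-1},{"slide":[0.7,-1,1],"turn":[0,0,-0.66],"grip":-1}]'
python3 -c "
from station import manip
s=manip.state();print(list(s['q']),list(s['tcp_pos']),list(s['tcp_rot']))"
```

```text
['IKError', 'grip_point_offset', 'state']
time: 1.8
tcp_pos: [0.3027, 0.3377, 0.4214]
tcp_rot: [1.277, 2.87, 0.001]
ft_force: [-0.1, 0.7, -0.4]
gripper_width: 1.0
grasp_force: 0.0
[np.float64(0.7149327932206145), np.float64(-0.0865485652232995), np.float64(1.1674707674190625), np.float64(-0.00015973844756888422), np.float64(2.0595801573476726), np.float64(-0.0184614372450273)] [np.float64(0.3026934929730321), np.float64(0.3376736340481972), np.float64(0.4214260174933625)] [np.float64(1.2771580370379807), np.float64(2.869628389126534), np.float64(0.0014575305660952374)]
```

```bash
python3 -m inch '[{"slide":[0.1,-0.25,0],"turn":[-0.15,-0.13,0],"grip":-1},{"slide":[0.15,-0.5,0],"turn":[-0.29,-0.27,0],"grip":-1},{"slide":[0.2,-0.75,0],"turn":[-0.44,-0.4,0],"grip":-1},{"slide":[0.2,-1,0],"turn":[-0.59,-0.54,0],"grip":-1},{"slide":[0.2,-1,0],"turn":[-0.74,-0.67,0],"grip":-1},{"slide":[0.2,-1,0],"turn":[-0.74,-0.67,0],"grip":-1}]'
python3 -c "
from station import manip
s=manip.state();print(list(s['q']),list(s['tcp_pos']),list(s['tcp_rot']))"
```

```text
time: 2.4
tcp_pos: [0.341, 0.1384, 0.4187]
tcp_rot: [0.97, 2.187, -0.403]
ft_force: [0.3, -0.9, -0.7]
gripper_width: 1.0
grasp_force: 0.0
[np.float64(0.8698399979169568), np.float64(-0.33643945688181964), np.float64(1.567535910067944), np.float64(-0.8359681644888568), np.float64(1.901673922451483), np.float64(-0.15622608471287178)] [np.float64(0.3409815211762158), np.float64(0.13842084225383303), np.float64(0.41867402274574983)] [np.float64(0.9698847436996086), np.float64(2.1865932782335564), np.float64(-0.4030778065648296)]
```

```bash
cat > kin.py <<'E'
import numpy as np
from scipy.optimize import least_squares
from scipy.spatial.transform import Rotation as R
D=[([1.149,.087,1.371,0,1.684,-.103],[.17239,.52230,.23135],[.49862,3.10177,0]),
([0.71493,-0.08655,1.16747,-0.00016,2.05958,-0.01846],[0.30269,0.33767,0.42143],[1.27716,2.86963,0.00146]),
([0.86984,-0.33644,1.56754,-0.83597,1.90167,-0.15623],[0.34098,0.13842,0.41867],[0.96988,2.18659,-0.40308])]
def fk(q,p):
    L0,a1,of,a2,a3,d4,Lt,c=p; e=lambda a,t:R.from_euler(a,t)
    r=e('z',q[0]); x=r.apply([a1,of,L0]); r=r*e('y',q[1]); x=x+r.apply([0,0,a2])
    r=r*e('y',q[2]); x=x+r.apply([a3,0,d4]); r=r*e('z',q[3])*e('y',q[4])*e('z',q[5])
    return x+r.apply([0,0,Lt]), r*e('z',c)
def res(p,D=D): return np.concatenate([np.r_[fk(q,p)[0]-x,.3*(fk(q,p)[1].inv()*R.from_rotvec(v)).as_rotvec()] for q,x,v in D])
def fit(): 
    return min((least_squares(res,[.4,0,.05,.4,0,.4,.25,c]) for c in(0,1.57,3.14,-1.57)),key=lambda s:s.cost)
P=fit().x
LO=np.array([-3.1,-.76,.27,-1.08,.17,-2.57]);HI=np.array([3.1,2.03,2.55,4.22,2.65,2.57])
def pose(h,th):  # heading h deg, th deg below horizontal; tool y horizontal = heading+90
    h,t=np.radians([h,th]); z=np.array([np.cos(h)*np.cos(t),np.sin(h)*np.cos(t),-np.sin(t)]); y=np.array([-np.sin(h),np.cos(h),0])
    return R.from_matrix(np.c_[np.cross(y,z),y,z])
def ik(x,r,seeds):
    best=None
    for s in seeds:
        f=lambda q:np.r_[fk(q,P)[0]-x,.3*(fk(q,P)[1].inv()*r).as_rotvec()]
        o=least_squares(f,np.clip(s,LO+.01,HI-.01),bounds=(LO,HI))
        if best is None or o.cost<best.cost: best=o
    return best
E
python3 - <<'E'
from kin import *
print(P.round(4),fit().cost)
SE=[[-.5,.3,1.6,0,.6,-1.5],[-.5,.3,1.6,3.1,.6,1.5],[-.5,.3,1.6,1.5,1,0],[-.5,.3,1.6,-1,1,0],[-.5,0,2,0,1,-1.5],[-.3,.3,2,2.5,.6,1.5]]
for nm,x,y,hs in(("grasp",.511,-.34,(-90,-75,-60,-45,-30,-15)),("goal",.594,-.215,(-60,-45,-30,-15,0,15,30))):
  for h in hs:
    for th in(15,30,45):
      r=pose(h,th); 
      for s in SE[:1]+SE[1:2]+SE[2:3]+SE[3:4]:
        o=ik(np.array([x,y,.188])+.0187*r.as_matrix()[:,2],r,[s])
        if o.cost<1e-7: print(nm,h,th,o.x.round(2))
E
```

```text
[1.5170e-01 3.0000e-04 5.6600e-02 4.4930e-01 1.0010e-01 4.9980e-01
 3.2480e-01 1.5708e+00] 8.175284671526488e-09
grasp -90 45 [-0.35  0.11  1.65 -0.8   1.19 -0.11]
grasp -90 45 [-0.35  0.11  1.65 -0.8   1.19 -0.11]
grasp -90 45 [-0.35  0.11  1.65 -0.8   1.19 -0.11]
grasp -75 45 [-0.4  -0.    1.77 -0.74  0.97 -0.36]
grasp -75 45 [-0.4  -0.    1.77 -0.74  0.97 -0.36]
grasp -75 45 [-0.4  -0.    1.77 -0.74  0.97 -0.36]
grasp -60 45 [-0.49 -0.1   1.86 -0.57  0.76 -0.72]
grasp -60 45 [-0.49 -0.1   1.86 -0.57  0.76 -0.72]
grasp -60 45 [-0.49 -0.1   1.86 -0.57  0.76 -0.72]
grasp -45 15 [-0.58 -0.15  2.22  3.84  0.31  0.94]
grasp -45 30 [-0.6  -0.2   2.09 -0.65  0.27 -0.84]
grasp -45 30 [-0.6  -0.2   2.09 -0.65  0.27 -0.84]
grasp -45 30 [-0.6  -0.2   2.09 -0.65  0.27 -0.84]
grasp -45 45 [-0.62 -0.16  1.92 -0.2   0.62 -1.29]
grasp -45 45 [-0.62 -0.16  1.92 -0.2   0.62 -1.29]
grasp -45 45 [-0.62 -0.16  1.92 -0.2   0.62 -1.29]
grasp -30 15 [-0.82 -0.17  2.24  2.21  0.37  2.38]
grasp -30 30 [-0.8  -0.22  2.11  0.82  0.33 -2.5 ]
grasp -30 30 [-0.8  -0.22  2.11  0.82  0.33 -2.5 ]
grasp -30 30 [-0.8
[... 832 characters left out ...]
-0.94]
goal -30 45 [-0.39 -0.12  1.89 -0.16  0.61 -1.34]
goal -30 45 [-0.39 -0.12  1.89 -0.16  0.61 -1.34]
goal -30 45 [-0.39 -0.12  1.89 -0.16  0.61 -1.34]
goal -15 15 [-0.59 -0.12  2.2   2.18  0.39  2.41]
goal -15 15 [-0.59 -0.12  2.2   2.18  0.39  2.41]
goal -15 30 [-0.56 -0.18  2.07  0.87  0.34 -2.57]
goal -15 30 [-0.56 -0.18  2.07  0.87  0.34 -2.57]
goal -15 30 [-0.56 -0.18  2.07  0.87  0.34 -2.57]
goal -15 45 [-0.53 -0.13  1.89  0.32  0.64 -2.02]
goal -15 45 [-0.53 -0.13  1.89  0.32  0.64 -2.02]
goal -15 45 [-0.53 -0.13  1.89  0.32  0.64 -2.02]
goal 0 45 [-0.65 -0.09  1.86  0.63  0.81 -2.53]
goal 0 45 [-0.65 -0.09  1.86  0.63  0.81 -2.53]
goal 0 45 [-0.65 -0.09  1.86  0.63  0.81 -2.53]
```

```bash
python3 -m inch '[{"slide":[0.08,-0.25,0],"turn":[0,0,-0.13],"grip":-1},{"slide":[0.15,-0.5,0],"turn":[0,0,-0.27],"grip":-1},{"slide":[0.23,-0.75,0],"turn":[0,0,-0.27],"grip":-1},{"slide":[0.3,-1,0],"turn":[0,0,-0.27],"grip":-1},{"slide":[0.3,-1,0],"turn":[0,0,-0.27],"grip":-1},{"slide":[0.3,-1,0],"turn":[0,0,-0.27],"grip":-1}]'
python3 - <<'E'
from station import manip, vision, models
from kin import *
for n in["lamp_stem","lens_center","lamp"]:
    L=[]
    for c in("scene","top"):
        for k in range(4):
            vision.capture(c); d=models.pinpoint(c,n)
            if d: L.append(d[0]["location"])
    print(n,np.round(L,4).tolist(),np.median(L,0).round(4))
s=manip.state();print(s["q"].round(3) if hasattr(s["q"],"round") else s["q"],s["tcp_pos"],s["tcp_rot"]); print(R.from_rotvec(s["tcp_rot"]).as_matrix().round(3)); print(pose(-60,45).as_matrix().round(3))
E
```

```text
time: 3.0
tcp_pos: [0.4016, -0.0625, 0.4202]
tcp_rot: [1.216, 2.088, -0.499]
ft_force: [0.1, 0.4, 0.2]
gripper_width: 1.0
grasp_force: 0.0
lamp_stem [[0.5108, -0.3433, 0.1697], [0.6371, -0.257, 0.322], [0.5133, -0.34, 0.171], [0.5115, -0.3419, 0.1686], [0.5115, -0.3389, 0.1688], [0.5127, -0.3386, 0.1695], [0.5128, -0.3403, 0.1702], [0.512, -0.3376, 0.1701]] [ 0.5124 -0.3395  0.1699]
lens_center [[0.4828, -0.3536, 0.0206], [0.6341, -0.2567, 0.3252], [0.6355, -0.2584, 0.3222], [0.6424, -0.2602, 0.3223], [0.6417, -0.2633, 0.3197], [0.6381, -0.2602, 0.3203]] [ 0.6368 -0.2602  0.3212]
lamp [[0.5131, -0.3388, -0.0018], [0.5094, -0.3391, -0.0046], [0.5089, -0.3383, -0.0013], [0.509, -0.3393, -0.0046], [0.5123, -0.335, -0.0032], [0.5121, -0.3373, -0.0009], [0.5104, -0.3358, -0.0014], [0.5136, -0.3358, -0.0008]] [ 0.5112 -0.3378 -0.0016]
[ 0.268 -0.432  1.627 -0.756  1.665 -0.44 ] [ 0.40228332 -0.06080002  0.42012384] [ 1.20989694  2.09097437 -0.49831065]
[[-0.352  0.867  0.353]
 [ 0.614  0.499 -0.611]
 [-0.706  0.002 -0.708]]
[[-0.354  0.866  0.354]
 [ 0.612  0.5   -0.612]
 [-0.707  0.    -0.707]]
```

```bash
python3 -m inch '[{"slide":[0.09,-0.25,-0.18],"turn":[0,0,0],"grip":-1},{"slide":[0.18,-0.5,-0.36],"turn":[0,0,0],"grip":-1},{"slide":[0.27,-0.75,-0.54],"turn":[0,0,0],"grip":-1},{"slide":[0.35,-1,-0.72],"turn":[0,0,0],"grip":-1},{"slide":[0.35,-1,-0.72],"turn":[0,0,0],"grip":-1},{"slide":[0.35,-1,-0.72],"turn":[0,0,0],"grip":-1},{"slide":[0.35,-1,-0.72],"turn":[0,0,0],"grip":-1}]'
python3 - <<'E'
from station import manip, vision
from kin import *
import cv2
s=manip.state();x=np.array(s["tcp_pos"]);r=R.from_rotvec(s["tcp_rot"]).as_matrix()
d=np.array([.512,-.3395,.188])+.0187*r[:,2]-x; print(x,r.round(3).tolist(),d,d/.2,"in tool",r.T@d)
a=vision.capture("scene");cv2.imwrite("pics/s1.png",cv2.resize(a[90:290,60:300],(720,600))[:,:,::-1])
E
```

```text
time: 6.1
tcp_pos: [0.4713, -0.2619, 0.2742]
tcp_rot: [1.214, 2.093, -0.501]
ft_force: [0.2, 0.1, 0.6]
gripper_width: 0.995
grasp_force: 0.0
[ 0.47134006 -0.26193688  0.27417985] [[-0.353, 0.868, 0.349], [0.616, 0.496, -0.612], [-0.704, -0.001, -0.71]] [ 0.04718752 -0.08900074 -0.09945621] [ 0.23593761 -0.44500369 -0.49728103] in tool [-0.0014408  -0.00313358  0.14151832]
```

View pics/s1.png

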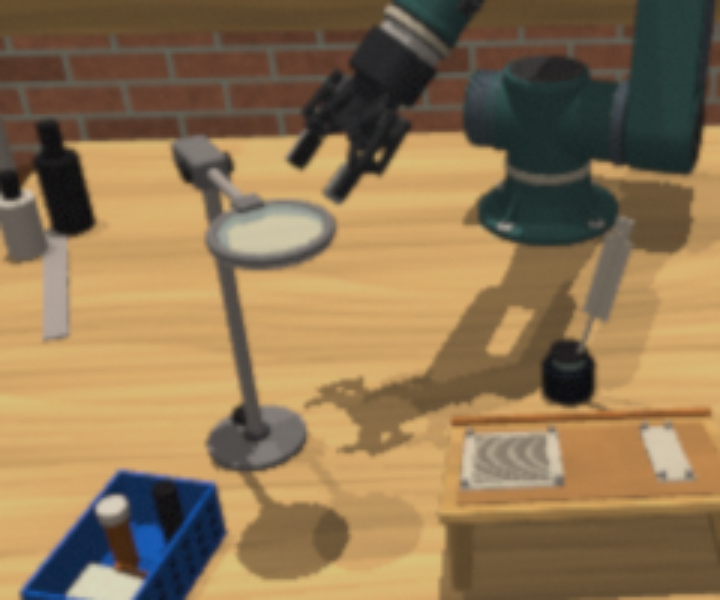

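The crop shows the open gripper behind the lamp (crop pixel about 350,150), aimed at the stem (about 240,330) and clear of the head and lens. Next is the final approach along the tool axis.

```bash
python3 -m inch '[{"slide":[0.03,-0.07,-0.07],"turn":[0,0,0],"grip":-1},{"slide":[0.07,-0.14,-0.15],"turn":[0,0,0],"grip":-1},{"slide":[0.11,-0.22,-0.24],"turn":[0,0,0],"grip":-1},{"slide":[0.15,-0.3,-0.33],"turn":[0,0,0],"grip":-1},{"slide":[0.19,-0.37,-0.41],"turn":[0,0,0],"grip":-1},{"slide":[0.22,-0.41,-0.46],"turn":[0,0,0],"grip":-1},{"slide":[0.236,-0.445,-0.497],"turn":[0,0,0],"grip":-1},{"slide":[0.236,-0.445,-0.497],"turn":[0,0,0],"grip":-1},{"slide":[0.236,-0.445,-0.497],"turn":[0,0,0],"grip":-1}]'
python3 - <<'E'
from station import manip, vision
from kin import *
import cv2
s=manip.state();x=np.array(s["tcp_pos"]);r=R.from_rotvec(s["tcp_rot"]).as_matrix()
d=np.array([.512,-.3395,.188])+.0187*r[:,2]-x; print(s["ft_force"],x,"in tool",r.T@d)
a=vision.capture("scene")[110:260,90:210];b=vision.capture("top")[120:270,330:450]
cv2.imwrite("pics/s2.png",np.hstack([cv2.resize(a,(400,500)),cv2.resize(b,(400,500))])[:,:,::-1])
E
```

```text
time: 7.05
tcp_pos: [0.52, -0.3494, 0.1779]
tcp_rot: [1.209, 2.09, -0.498]
ft_force: [0.3, -0.1, 0.7]
gripper_width: 0.999
grasp_force: 0.0
[ 0.32428223 -0.1183608   0.6776526 ] [ 0.52000952 -0.34944987  0.17785589] in tool [ 0.00174977 -0.00194597  0.0026001 ]
```

View pics/s2.png

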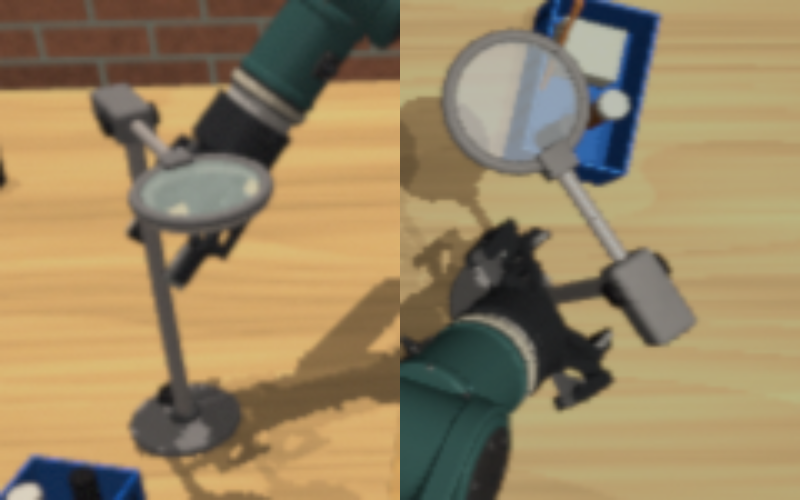

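The scene half (left) shows the stem at about (165,250) between the two fingers. The top half agrees, with the fingers straddling the stem and the head and lens clear, so I'll close.

```bash
python3 -m inch '[{"slide":[0,0,0],"turn":[0,0,0],"grip":0},{"slide":[0,0,0],"turn":[0,0,0],"grip":0.2},{"slide":[0,0,0],"turn":[0,0,0],"grip":0.4},{"slide":[0,0,0],"turn":[0,0,0],"grip":0.6},{"slide":[0,0,0],"turn":[0,0,0],"grip":0.8},{"slide":[0,0,0],"turn":[0,0,0],"grip":1},{"slide":[0,0,0],"turn":[0,0,0],"grip":1},{"slide":[0,0,0],"turn":[0,0,0],"grip":1},{"slide":[0,0,0],"turn":[0,0,0],"grip":1},{"slide":[0,0,0],"turn":[0,0,0],"grip":1}]'
python3 - <<'E'
from station import manip, vision, models
from kin import *
for n in["lamp_stem","lens_center","lamp"]:
    L=[]
    for c in("scene","top"):
        for k in range(3):
            vision.capture(c); d=models.pinpoint(c,n)
            if d: L.append(d[0]["location"])
    print(n,np.round(L,3).tolist(),np.median(L,0).round(4))
s=manip.state();print(s["tcp_pos"],s["tcp_rot"],s["gripper_width"],s["grasp_force"],s["ft_force"],s["wrist_torque"])
E
```

```text
time: 8.15
tcp_pos: [0.5193, -0.3501, 0.177]
tcp_rot: [1.21, 2.091, -0.499]
ft_force: [-2.9, -1.3, 2.4]
gripper_width: 0.169
grasp_force: 58.6
lamp_stem [[0.518, -0.341, 0.171], [0.514, -0.342, 0.17], [0.514, -0.342, 0.172], [0.513, -0.34, 0.166], [0.517, -0.339, 0.169], [0.513, -0.337, 0.17]] [ 0.5138 -0.3403  0.1702]
lens_center [[0.641, -0.258, 0.321], [0.643, -0.257, 0.325], [0.642, -0.257, 0.322], [0.644, -0.26, 0.321], [0.644, -0.259, 0.319], [0.647, -0.259, 0.321]] [ 0.6436 -0.2582  0.321 ]
lamp [[0.509, -0.339, -0.003], [0.508, -0.338, -0.005], [0.511, -0.34, -0.002], [0.513, -0.339, 0.001], [0.511, -0.336, -0.001], [0.512, -0.338, -0.0]] [ 0.511  -0.3386 -0.0017]
[ 0.51954959 -0.34990786  0.17700342] [ 1.20976235  2.09053203 -0.49839517] 0.17075376554705973 59.119248390197754 [-4.29635766 -2.24696793  4.49726504] [-0.68437965  0.85559755 -0.54017263]
```

```bash
python3 -m inch '[{"slide":[0,0,0.01],"turn":[0,0,0],"grip":1},{"slide":[0,0,0.02],"turn":[0,0,0],"grip":1},{"slide":[0,0,0.04],"turn":[0,0,0],"grip":1},{"slide":[0,0,0.06],"turn":[0,0,0],"grip":1},{"slide":[0,0,0.08],"turn":[0,0,0],"grip":1},{"slide":[0,0,0.11],"turn":[0,0,0],"grip":1},{"slide":[0,0,0.14],"turn":[0,0,0],"grip":1},{"slide":[0,0,0.16],"turn":[0,0,0],"grip":1},{"slide":[0,0,0.17],"turn":[0,0,0],"grip":1},{"slide":[0,0,0.175],"turn":[0,0,0],"grip":1},{"slide":[0,0,0.175],"turn":[0,0,0],"grip":1},{"slide":[0,0,0.175],"turn":[0,0,0],"grip":1}]'
cat > meas.py <<'E'
from station import manip, vision, models
from kin import *
def meas(names,k=3):
    o={}
    for n in names:
        L=[]
        for c in("scene","top"):
            for _ in range(k):
                vision.capture(c); d=models.pinpoint(c,n)
                if d: L.append(d[0]["location"])
        if L: o[n]=np.median(L,0); print(n,len(L),o[n].round(4),np.std(L,0).round(3))
    s=manip.state();print(s["time"],s["tcp_pos"],s["tcp_rot"],s["grasp_force"],s["ft_force"],s["wrist_torque"])
    return o
E
python3 -c "
from meas import *
meas(['lamp_stem','lens_center','lamp','sheet_center','board'])"
```

```text
time: 11.15
tcp_pos: [0.5193, -0.3497, 0.2113]
tcp_rot: [1.21, 2.092, -0.498]
ft_force: [-0.0, 0.7, -7.4]
gripper_width: 0.164
grasp_force: 58.5
lamp_stem 6 [ 0.5148 -0.3385  0.2048] [0.001 0.002 0.002]
lens_center 4 [ 0.6443 -0.2583  0.355 ] [0.002 0.002 0.002]
lamp 6 [ 0.5108 -0.3346  0.0326] [0.059 0.146 0.014]
sheet_center 6 [ 0.6366 -0.0706  0.0676] [0.002 0.002 0.   ]
board 6 [ 0.6427  0.0099 -0.002 ] [0.001 0.027 0.019]
14.15 [ 0.51946027 -0.34981727  0.21172873] [ 1.20999759  2.09094975 -0.49828936] 58.518226146698 [ 1.05881329  0.05254697 -8.17213252] [ 0.92493955  0.72691972 -0.03664264]
```

```bash
python3 -m inch '[{"slide":[0.003,0.004,0],"turn":[0,0,0.006],"grip":1},{"slide":[0.01,0.013,0],"turn":[0,0,0.02],"grip":1},{"slide":[0.02,0.027,0],"turn":[0,0,0.045],"grip":1},{"slide":[0.035,0.05,0],"turn":[0,0,0.08],"grip":1},{"slide":[0.055,0.075,0],"turn":[0,0,0.12],"grip":1},{"slide":[0.074,0.1,0],"turn":[0,0,0.16],"grip":1},{"slide":[0.093,0.126,0],"turn":[0,0,0.2],"grip":1},{"slide":[0.112,0.151,0],"turn":[0,0,0.24],"grip":1},{"slide":[0.13,0.176,0],"turn":[0,0,0.28],"grip":1},{"slide":[0.149,0.2,0],"turn":[0,0,0.32],"grip":1},{"slide":[0.167,0.227,0],"turn":[0,0,0.36],"grip":1},{"slide":[0.186,0.252,0],"turn":[0,0,0.4],"grip":1},{"slide":[0.205,0.277,0],"turn":[0,0,0.44],"grip":1},{"slide":[0.223,0.302,0],"turn":[0,0,0.48],"grip":1},{"slide":[0.242,0.328,0],"turn":[0,0,0.52],"grip":1},{"slide":[0.26,0.353,0],"turn":[0,0,0.56],"grip":1},{"slide":[0.279,0.378,0],"turn":[0,0,0.6],"grip":1},{"slide":[0.293,0.397,0],"turn":[0,0,0.63],"grip":1},{"slide":[0.3,0.406,0],"turn":[0,0,0.645],"grip":1},{"slide":[0.302,0.41,0],"turn":[0,0,0.65],"grip":1}]'
python3 -m inch '[{"slide":[0.003,0.004,0],"turn":[0,0,0.006],"grip":1},{"slide":[0.01,0.013,0],"turn":[0,0,0.02],"grip":1},{"slide":[0.02,0.027,0],"turn":[0,0,0.045],"grip":1},{"slide":[0.035,0.05,0],"turn":[0,0,0.08],"grip":1},{"slide":[0.055,0.075,0],"turn":[0,0,0.12],"grip":1},{"slide":[0.074,0.1,0],"turn":[0,0,0.16],"grip":1},{"slide":[0.093,0.126,0],"turn":[0,0,0.2],"grip":1},{"slide":[0.112,0.151,0],"turn":[0,0,0.24],"grip":1},{"slide":[0.13,0.176,0],"turn":[0,0,0.28],"grip":1},{"slide":[0.145,0.198,0],"turn":[0,0,0.315],"grip":1},{"slide":[0.156,0.212,0],"turn":[0,0,0.338],"grip":1},{"slide":[0.161,0.218,0],"turn":[0,0,0.348],"grip":1},{"slide":[0.163,0.22,0],"turn":[0,0,0.35],"grip":1},{"slide":[0.163,0.22,0],"turn":[0,0,0.35],"grip":1},{"slide":[0.163,0.22,0],"turn":[0,0,0.35],"grip":1}]'
python3 - <<'E'
from meas import *
import cv2
meas(['lamp_stem','lens_center','lamp'],2)
a=vision.capture("scene")[90:300,70:310];b=vision.capture("top")[100:310,200:440]
cv2.imwrite("pics/s3.png",np.hstack([cv2.resize(a,(400,350)),cv2.resize(b,(400,350))])[:,:,::-1])
E
```

```text
time: 16.15
tcp_pos: [0.5796, -0.2679, 0.2116]
tcp_rot: [0.63, 2.288, -0.26]
ft_force: [-0.0, -0.8, -7.1]
gripper_width: 0.171
grasp_force: 58.6
time: 17.65
tcp_pos: [0.6124, -0.2239, 0.2118]
tcp_rot: [0.311, 2.341, -0.127]
ft_force: [0.4, 0.4, -7.4]
gripper_width: 0.17
grasp_force: 58.6
lamp_stem 4 [ 0.6008 -0.2216  0.2057] [0.001 0.002 0.003]
lens_center 4 [ 0.6355 -0.0712  0.3577] [0.002 0.001 0.003]
lamp 4 [ 0.5991 -0.2201  0.0324] [0.001 0.002 0.001]
18.85 [ 0.61247265 -0.22380343  0.21175603] [ 0.31051748  2.34060273 -0.12620473] 58.55858087539673 [ 0.05458532 -0.25423514 -6.92296517] [0.05523274 1.18104009 0.06203521]
```

View pics/s3.png

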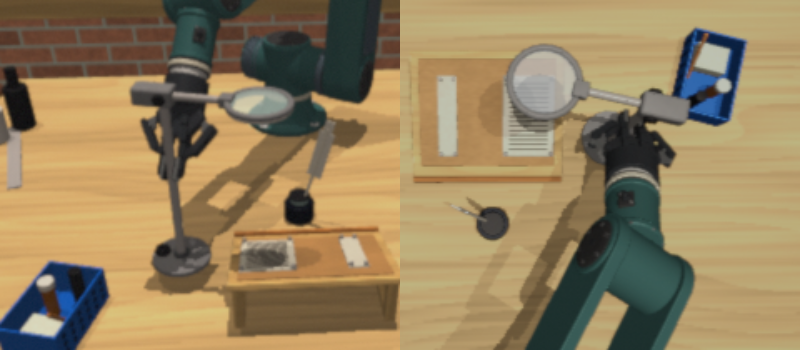

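The scene half shows the lamp upright in the gripper with its foot at about (180,257), clear of the board. In the top half the lens at (545,80) projects over the sheet once parallax is allowed for. Now I'll lower it gently.

```bash
python3 -m inch '[{"slide":[0.005,-0.003,-0.005],"turn":[0,0,0],"grip":1},{"slide":[0.01,-0.006,-0.015],"turn":[0,0,0],"grip":1},{"slide":[0.015,-0.01,-0.03],"turn":[0,0,0],"grip":1},{"slide":[0.015,-0.01,-0.05],"turn":[0,0,0],"grip":1},{"slide":[0.015,-0.01,-0.07],"turn":[0,0,0],"grip":1},{"slide":[0.015,-0.01,-0.09],"turn":[0,0,0],"grip":1},{"slide":[0.015,-0.01,-0.11],"turn":[0,0,0],"grip":1},{"slide":[0.015,-0.01,-0.125],"turn":[0,0,0],"grip":1},{"slide":[0.015,-0.01,-0.135],"turn":[0,0,0],"grip":1},{"slide":[0.015,-0.01,-0.145],"turn":[0,0,0],"grip":1},{"slide":[0.015,-0.01,-0.15],"turn":[0,0,0],"grip":1},{"slide":[0.015,-0.01,-0.155],"turn":[0,0,0],"grip":1},{"slide":[0.015,-0.01,-0.16],"turn":[0,0,0],"grip":1},{"slide":[0.015,-0.01,-0.16],"turn":[0,0,0],"grip":1},{"slide":[0.015,-0.01,-0.16],"turn":[0,0,0],"grip":1}]'
```

```text
time: 20.45
tcp_pos: [0.6155, -0.2258, 0.1798]
tcp_rot: [0.31, 2.34, -0.126]
ft_force: [0.2, -0.2, -6.9]
gripper_width: 0.17
grasp_force: 58.6
```

```bash
python3 -m inch '[{"slide":[0,0,-0.003],"turn":[0,0,0],"grip":1},{"slide":[0,0,-0.006],"turn":[0,0,0],"grip":1},{"slide":[0,0,-0.009],"turn":[0,0,0],"grip":1},{"slide":[0,0,-0.011],"turn":[0,0,0],"grip":1},{"slide":[0,0,-0.013],"turn":[0,0,0],"grip":1},{"slide":[0,0,-0.013],"turn":[0,0,0],"grip":1}]'
```

```text
time: 21.05
tcp_pos: [0.6154, -0.2258, 0.177]
tcp_rot: [0.31, 2.341, -0.126]
ft_force: [0.2, 0.2, -7.9]
gripper_width: 0.165
grasp_force: 58.6
```

```bash
python3 -m inch '[{"slide":[0,0,-0.002],"turn":[0,0,0],"grip":1},{"slide":[0,0,-0.004],"turn":[0,0,0],"grip":1},{"slide":[0,0,-0.006],"turn":[0,0,0],"grip":1},{"slide":[0,0,-0.006],"turn":[0,0,0],"grip":1}]'; python3 -m inch '[{"slide":[0,0,-0.002],"turn":[0,0,0],"grip":1},{"slide":[0,0,-0.004],"turn":[0,0,0],"grip":1},{"slide":[0,0,-0.004],"turn":[0,0,0],"grip":1}]'
python3 -c "
from meas import *
meas(['lamp_stem','lens_center','lamp'],1)"
```

```text
time: 21.45
tcp_pos: [0.6158, -0.2261, 0.1769]
tcp_rot: [0.31, 2.339, -0.127]
ft_force: [-1.2, -0.6, -5.4]
gripper_width: 0.173
grasp_force: 58.6
time: 21.75
tcp_pos: [0.6161, -0.2263, 0.1769]
tcp_rot: [0.31, 2.338, -0.128]
ft_force: [-1.4, 0.7, -1.3]
gripper_width: 0.169
grasp_force: 58.8
lamp_stem 2 [ 0.6048 -0.2248  0.1703] [0.    0.001 0.002]
lens_center 2 [ 0.6395 -0.075   0.3216] [0.002 0.002 0.002]
lamp 2 [ 0.6022 -0.2223 -0.0018] [0.002 0.001 0.   ]
22.35 [ 0.61612064 -0.22635656  0.17677648] [ 0.31035751  2.3376909  -0.12768007] 59.219167828559875 [-3.13674636 -0.8145659   4.51479788] [-0.14883771  0.36434796 -0.18639532]
```

```bash
python3 -m inch '[{"slide":[0,0,0],"turn":[0,0,0],"grip":0.6},{"slide":[0,0,0],"turn":[0,0,0],"grip":0.4},{"slide":[0,0,0],"turn":[0,0,0],"grip":0.2},{"slide":[0,0,0],"turn":[0,0,0],"grip":0},{"slide":[0,0,0],"turn":[0,0,0],"grip":-0.4},{"slide":[0,0,0],"turn":[0,0,0],"grip":-1},{"slide":[0,0,0],"turn":[0,0,0],"grip":-1},{"slide":[0,0,0],"turn":[0,0,0],"grip":-1},{"slide":[0,0,0],"turn":[0,0,0],"grip":-1}]'
python3 -c "
from meas import *
meas(['lamp_stem','lens_center','lamp'],2)
print(R.from_rotvec(manip.state()['tcp_rot']).as_matrix().round(3))"
```

```text
time: 23.25
tcp_pos: [0.6155, -0.2258, 0.1752]
tcp_rot: [0.311, 2.341, -0.126]
ft_force: [0.9, 0.1, 0.2]
gripper_width: 0.999
grasp_force: 0.0
lamp_stem 4 [ 0.6042 -0.2234  0.1702] [0.002 0.003 0.002]
lens_center 4 [ 0.6359 -0.0768  0.3234] [0.001 0.002 0.003]
lamp 4 [ 0.6028 -0.222  -0.0022] [0.001 0.002 0.001]
24.45 [ 0.61546786 -0.22581572  0.17514312] [ 0.31051367  2.34059658 -0.12623031] 0.0 [-0.23030208 -0.01630527 -0.15061588] [ 0.12235888  0.35498721 -0.02333173]
[[-0.683  0.26   0.682]
 [ 0.185  0.966 -0.183]
 [-0.706  0.002 -0.708]]
```

```bash
python3 -m inch '[{"slide":[-0.03,0.008,0.03],"turn":[0,0,0],"grip":-1},{"slide":[-0.09,0.024,0.093],"turn":[0,0,0],"grip":-1},{"slide":[-0.18,0.048,0.187],"turn":[0,0,0],"grip":-1},{"slide":[-0.28,0.075,0.29],"turn":[0,0,0],"grip":-1},{"slide":[-0.38,0.1,0.39],"turn":[0,0,0],"grip":-1},{"slide":[-0.48,0.13,0.5],"turn":[0,0,0],"grip":-1},{"slide":[-0.6,0.16,0.62],"turn":[0,0,0],"grip":1},{"slide":[-0.6,0.16,0.62],"turn":[0,0,0],"grip":1}]'
python3 - <<'E'
from meas import *
import cv2
o=meas(['lamp_stem','lens_center','sheet_center','switch_top','lamp'],4)
print("err",o['lens_center']-o['sheet_center'], (o['lens_center']-o['lamp_stem']))
# lens ring ellipse centre cross-check from both pictures by projecting expected points
a=vision.capture("scene");b=vision.capture("top")
for c,im in(("scene",a),("top",b)):
    p=vision.camera_params(c)
    th=np.linspace(0,2*np.pi,60)
    for ctr,rad,col in((o['lens_center'],.053,(255,0,0)),):
        pts=np.c_[ctr[0]+rad*np.cos(th),ctr[1]+rad*np.sin(th),np.full(60,.328)]
        u=cv2.projectPoints(pts,np.array(p["rvec"]),np.array(p["tvec"]),np.array(p["intrinsics"]),None)[0].reshape(-1,2)
        print(c,u.min(0),u.max(0))
cv2.imwrite("pics/s4.png",np.hstack([cv2.resize(a[90:290,110:310],(400,400),interpolation=0),cv2.resize(b[110:260,230:380],(400,400),interpolation=0)])[:,:,::-1])
E
```

```text
time: 25.25
tcp_pos: [0.4949, -0.1942, 0.3062]
tcp_rot: [0.308, 2.33, -0.133]
ft_force: [1.1, -0.2, 1.2]
gripper_width: 0.691
grasp_force: 0.0
lamp_stem 8 [ 0.6025 -0.2266  0.1697] [0.001 0.002 0.002]
lens_center 8 [ 0.6365 -0.0758  0.3248] [0.002 0.002 0.003]
sheet_center 8 [ 0.6364 -0.0663  0.0666] [0.065 0.031 0.024]
switch_top 8 [ 0.5928 -0.2563  0.0202] [0.001 0.002 0.001]
lamp 8 [ 0.6028 -0.222  -0.0042] [0.001 0.002 0.002]
29.25 [ 0.49545631 -0.19381889  0.29911244] [ 0.31059145  2.34066683 -0.1261806 ] 0.0 [ 0.43092174 -0.03669632 -0.6127253 ] [0.08300435 0.31010211 0.0110659 ]
err [ 5.0000e-05 -9.5000e-03  2.5815e-01] [0.03395 0.15075 0.1551 ]
scene [203.58491504 152.48774241] [245.82594454 172.19001274]
top [263.74816936 128.67126253] [308.93433625 173.01567846]
```

View pics/s4.png

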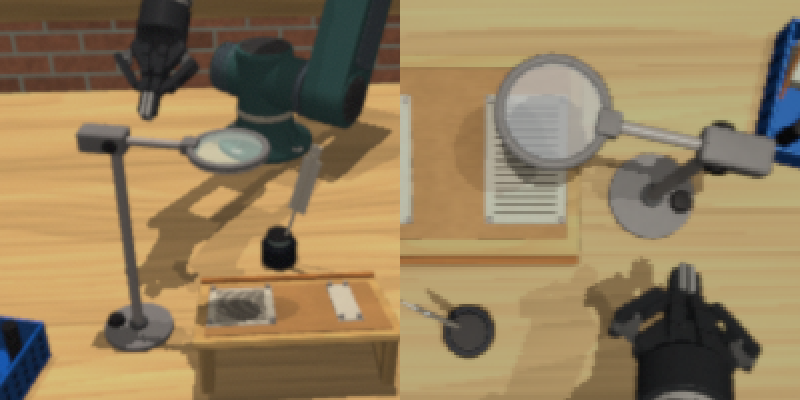

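```bash
python3 - <<'E'
from station import vision
import cv2,numpy as np
p=vision.camera_params("top")
def pr(P): return cv2.projectPoints(np.array(P,float),np.array(p["rvec"]),np.array(p["tvec"]),np.array(p["intrinsics"]),None)[0].reshape(-1,2).round(1)
c=np.cos(.349)*.075; s=np.sin(.349)*.075
print(pr([[.6366+i*c,-.0706+j*.047,.067+i*s] for i in(-1,1) for j in(-1,1)]).tolist())
im=cv2.imread("pics/top0.png"); 
g=cv2.cvtColor(im,cv2.COLOR_BGR2HSV)
m=((g[:,:,1]<70)&(g[:,:,2]>100)).astype(np.uint8); m[:130]=0;m[200:]=0;m[:,:250]=0;m[:,305:]=0
m=cv2.morphologyEx(m,cv2.MORPH_CLOSE,np.ones((5,5)))
print(cv2.boundingRect(m),cv2.minAreaRect(cv2.findNonZero(m)))
E
```

```text
[[292.2, 193.0], [262.0, 193.3], [292.9, 144.9], [261.8, 145.1]]
(262, 146, 31, 48) ((276.9999694824219, 169.49998474121094), (29.999996185302734, 46.99999237060547), 0.0)
```

```bash
python3 - <<'E'
from kin import *
from station import manip
s=manip.state(); q=s["q"]; r=R.from_rotvec(s["tcp_rot"]); print(np.round(q,2),s["gripper_width"])
for x in([.519,-.2385,.119],[.56,-.2495,.077],[.601,-.2605,.04],[.601,-.2605,.022]):
    o=ik(np.array(x),r,[q]); q=o.x; print(x,o.cost,q.round(2),((np.array(x)-s["tcp_pos"])/.2).round(3))
E
```

```text
[-0.64 -0.49  1.9   0.32  1.01 -2.02] -1.2065187146043256e-05
[0.519, -0.2385, 0.119] 1.0634845294205762e-19 [-0.71 -0.24  2.1   0.55  0.62 -2.36] [ 0.118 -0.223 -0.901]
[0.56, -0.2495, 0.077] 6.414276955201488e-23 [-0.66 -0.07  2.06  0.62  0.49 -2.41] [ 0.323 -0.278 -1.111]
[0.601, -0.2605, 0.04] 6.186585590454744e-25 [-0.62  0.08  1.99  0.69  0.4  -2.48] [ 0.528 -0.333 -1.296]
[0.601, -0.2605, 0.022] 5.833960461899195e-19 [-0.62  0.11  2.01  0.76  0.37 -2.56] [ 0.528 -0.333 -1.386]
```

```bash
python3 - <<'E'
from kin import *
from station import manip
s=manip.state(); q=s["q"]; r=R.from_euler('z',-.15*45,degrees=True)*R.from_rotvec(s["tcp_rot"]); print(r.as_matrix().round(3).tolist())
for x in([.525,-.232,.121],[.5627,-.2472,.08],[.6007,-.2624,.04],[.6007,-.2624,.02]):
    o=ik(np.array(x),r,[q]); q=o.x; print(x,o.cost,q.round(2),((np.array(x)-s["tcp_pos"])/.2).round(3))
E
python3 -m inch '[{"slide":[0.03,-0.04,-0.2],"turn":[0,0,-0.05],"grip":1},{"slide":[0.06,-0.08,-0.4],"turn":[0,0,-0.1],"grip":1},{"slide":[0.1,-0.13,-0.6],"turn":[0,0,-0.15],"grip":1},{"slide":[0.13,-0.17,-0.8],"turn":[0,0,-0.15],"grip":1},{"slide":[0.147,-0.19,-0.89],"turn":[0,0,-0.15],"grip":1},{"slide":[0.147,-0.19,-0.89],"turn":[0,0,-0.15],"grip":1},{"slide":[0.147,-0.19,-0.89],"turn":[0,0,-0.15],"grip":1}]'
```

```text
[[-0.657, 0.372, 0.656], [0.264, 0.928, -0.262], [-0.706, 0.002, -0.708]]
[0.525, -0.232, 0.121] 1.5790613771102294e-25 [-0.61 -0.25  2.11  0.31  0.54 -2.  ] [ 0.148 -0.191 -0.891]
[0.5627, -0.2472, 0.08] 7.38008923064914e-24 [-0.58 -0.09  2.06  0.36  0.41 -2.04] [ 0.336 -0.267 -1.096]
[0.6007, -0.2624, 0.04] 5.713858582633445e-23 [-0.56  0.07  2.    0.43  0.32 -2.11] [ 0.526 -0.343 -1.296]
[0.6007, -0.2624, 0.02] 5.108473608213795e-24 [-0.56  0.11  2.01  0.5   0.27 -2.18] [ 0.526 -0.343 -1.396]
time: 30.05
tcp_pos: [0.5252, -0.232, 0.1217]
tcp_rot: [0.449, 2.322, -0.183]
ft_force: [-0.1, -0.4, 0.4]
gripper_width: -0.002
grasp_force: 0.0
```

```bash
python3 -m inch '[{"slide":[0.05,-0.02,-0.05],"turn":[0,0,0],"grip":1},{"slide":[0.12,-0.048,-0.125],"turn":[0,0,0],"grip":1},{"slide":[0.19,-0.076,-0.2],"turn":[0,0,0],"grip":1},{"slide":[0.26,-0.105,-0.27],"turn":[0,0,0],"grip":1},{"slide":[0.32,-0.13,-0.335],"turn":[0,0,0],"grip":1},{"slide":[0.36,-0.145,-0.375],"turn":[0,0,0],"grip":1},{"slide":[0.378,-0.152,-0.395],"turn":[0,0,0],"grip":1},{"slide":[0.378,-0.152,-0.395],"turn":[0,0,0],"grip":1},{"slide":[0.378,-0.152,-0.395],"turn":[0,0,0],"grip":1}]'
python3 - <<'E'
from station import vision,manip
import cv2,numpy as np
a=vision.capture("scene");b=vision.capture("top")
cv2.imwrite("pics/s5.png",np.hstack([cv2.resize(a[200:290,130:220],(400,400)),cv2.resize(b[150:240,290:380],(400,400))])[:,:,::-1])
print(manip.state()["tcp_pos"],manip.state()["q"])
E
```

```text
time: 30.95
tcp_pos: [0.6011, -0.2625, 0.0439]
tcp_rot: [0.448, 2.32, -0.184]
ft_force: [0.5, -0.6, 0.2]
gripper_width: -0.001
grasp_force: 0.0
[ 0.60074119 -0.26238708  0.04357829] [-0.56240925  0.06978209  1.99953003  0.41990135  0.32084528 -2.09961955]
```

View pics/s5.png

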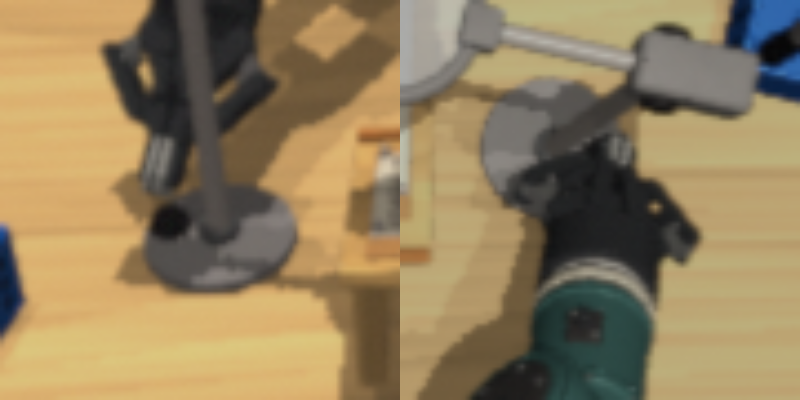

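```bash
python3 - <<'E'
from station import vision,manip
from kin import *
import cv2
p=vision.camera_params("scene")
def pr(P): return cv2.projectPoints(np.array(P,float),np.array(p["rvec"]),np.array(p["tvec"]),np.array(p["intrinsics"]),None)[0].reshape(-1,2).round(1)
s=manip.state();x=np.array(s["tcp_pos"]);r=R.from_rotvec(s["tcp_rot"]).as_matrix()
pts=[x]+[x+r@[a*.011,b*.01,0] for a in(1,-1) for b in(1,-1)]+[[.5935,-.2565,.021],[.5935,-.2445,.021],[.5935,-.2685,.021],[.602,-.222,.01]]
u=pr(pts); print(u.tolist()); print(((u-[130,200])*4.444).round().tolist())
E
```

```text
[[165.0, 243.3], [169.6, 244.3], [163.6, 243.0], [166.5, 243.5], [160.4, 242.2], [168.2, 247.4], [172.2, 247.2], [164.2, 247.6], [179.8, 251.5]]
[[156.0, 192.0], [176.0, 197.0], [149.0, 191.0], [162.0, 193.0], [135.0, 188.0], [170.0, 211.0], [188.0, 210.0], [152.0, 212.0], [221.0, 229.0]]
```

```bash
python3 -m inch '[{"slide":[0.01,0.008,-0.02],"turn":[0,0,0],"grip":1},{"slide":[0.015,0.012,-0.04],"turn":[0,0,0],"grip":1},{"slide":[0.015,0.012,-0.055],"turn":[0,0,0],"grip":1},{"slide":[0.015,0.012,-0.065],"turn":[0,0,0],"grip":1},{"slide":[0.015,0.012,-0.065],"turn":[0,0,0],"grip":1}]'
python3 -m inch '[{"slide":[0,0,-0.01],"turn":[0,0,0],"grip":1},{"slide":[0,0,-0.015],"turn":[0,0,0],"grip":1},{"slide":[0,0,-0.015],"turn":[0,0,0],"grip":1}]'
```

```text
time: 31.55
tcp_pos: [0.6031, -0.2595, 0.0282]
tcp_rot: [0.449, 2.324, -0.183]
ft_force: [0.1, -1.4, 0.1]
gripper_width: -0.001
grasp_force: 0.0
time: 31.85
tcp_pos: [0.6036, -0.2599, 0.0263]
tcp_rot: [0.449, 2.322, -0.183]
ft_force: [-0.9, -0.1, 1.7]
gripper_width: 0.003
grasp_force: 0.5
```

Contact has begun at about z 0.027, so I'll continue in small steps.

```bash
python3 -m inch '[{"slide":[0,0,-0.005],"turn":[0,0,0],"grip":1},{"slide":[0,0,-0.01],"turn":[0,0,0],"grip":1},{"slide":[0,0,-0.01],"turn":[0,0,0],"grip":1}]'
python3 -m inch '[{"slide":[0,0,-0.005],"turn":[0,0,0],"grip":1},{"slide":[0,0,-0.01],"turn":[0,0,0],"grip":1},{"slide":[0,0,-0.01],"turn":[0,0,0],"grip":1}]'
```

```text
time: 32.15
tcp_pos: [0.6037, -0.26, 0.0245]
tcp_rot: [0.449, 2.321, -0.184]
ft_force: [-1.2, 0.6, 2.3]
gripper_width: 0.008
grasp_force: 1.0
time: 32.45
tcp_pos: [0.6038, -0.26, 0.0227]
tcp_rot: [0.448, 2.321, -0.184]
ft_force: [-2.1, 0.8, 3.4]
gripper_width: -0.003
grasp_force: 2.0
```

```bash
python3 -m inch '[{"slide":[0,0,-0.005],"turn":[0,0,0],"grip":1},{"slide":[0,0,-0.008],"turn":[0,0,0],"grip":1},{"slide":[0,0,-0.008],"turn":[0,0,0],"grip":1}]'
python3 -c "
from meas import *
meas(['lamp_stem'],1)"
```

```text
time: 32.75
tcp_pos: [0.6043, -0.2603, 0.0225]
tcp_rot: [0.448, 2.319, -0.185]
ft_force: [-5.5, 3.7, 9.5]
gripper_width: 0.001
grasp_force: 4.7
lamp_stem 2 [ 0.6038 -0.226   0.1697] [0.    0.001 0.   ]
32.95 [ 0.60432625 -0.26028583  0.02252197] [ 0.44775443  2.31896624 -0.18458889] 4.719408731907606 [-5.11657282  2.74067967  8.64119176] [ 0.05935514 -0.04322151  0.10619621]
```

The button has bottomed out: the force jumped to 9 N with no further travel. Now I'll release straight up, then back away along the tool axis.

```bash
python3 -m inch '[{"slide":[0,0,0.02],"turn":[0,0,0],"grip":1},{"slide":[0,0,0.05],"turn":[0,0,0],"grip":1},{"slide":[0,0,0.1],"turn":[0,0,0],"grip":1},{"slide":[-0.07,0.028,0.18],"turn":[0,0,0],"grip":1},{"slide":[-0.17,0.068,0.28],"turn":[0,0,0],"grip":1},{"slide":[-0.3,0.12,0.42],"turn":[0,0,0],"grip":1},{"slide":[-0.44,0.17,0.58],"turn":[0,0,0],"grip":1},{"slide":[-0.6,0.22,0.78],"turn":[0,0,0],"grip":1},{"slide":[-0.75,0.25,0.95],"turn":[0,0,0],"grip":1},{"slide":[-0.75,0.25,0.95],"turn":[0,0,0],"grip":1},{"slide":[-0.75,0.25,0.95],"turn":[0,0,0],"grip":1}]'
python3 - <<'E'
from meas import *
import cv2
meas(['lamp_stem','lens_center','switch_top','lamp','inkwell_mid'],3)
a=vision.capture("scene");b=vision.capture("top")
cv2.imwrite("pics/s6.png",np.hstack([cv2.resize(a[90:290,110:310],(400,400),interpolation=0),cv2.resize(b[110:260,230:380],(400,400),interpolation=0)])[:,:,::-1])
E
```

```text
time: 34.05
tcp_pos: [0.4529, -0.2099, 0.2121]
tcp_rot: [0.449, 2.32, -0.186]
ft_force: [-0.1, -0.9, -1.1]
gripper_width: -0.003
grasp_force: 0.0
lamp_stem 6 [ 0.6044 -0.2248  0.1694] [0.001 0.001 0.001]
lens_center 6 [ 0.6358 -0.0763  0.3222] [0.003 0.001 0.002]
switch_top 6 [ 0.5931 -0.2572  0.0218] [0.001 0.002 0.001]
lamp 6 [ 0.6032 -0.2212 -0.0024] [0.001 0.002 0.002]
inkwell_mid 5 [4.436e-01 1.000e-04 2.840e-02] [0.092 0.144 0.012]
37.05 [ 0.45349218 -0.20979858  0.21056689] [ 0.4484687   2.32213466 -0.18325933] 0.0 [-0.34875737 -0.18410698  0.57178289] [ 0.14636966  0.31201046 -0.0022154 ]
```

View pics/s6.png

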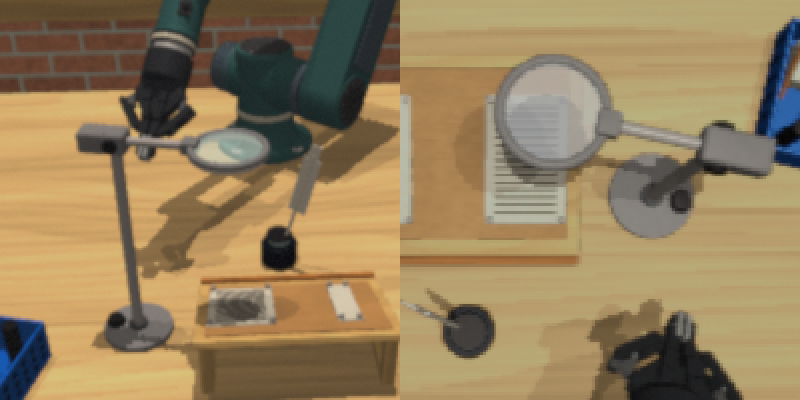

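The lamp stands upright and has not moved, with the lens within about 5 mm of the sheet's centre. The inkwell is in place and the gripper is clear, so I'll hand it in.

```bash
python3 -c "
from station import job
print(job.finish_job())"
```

```text
the job is handed in; nothing more can be done
None
```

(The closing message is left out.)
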